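Set out the sauce ingredients on the chopping board

ROBOT

A 6-joint arm with a two-finger parallel gripper is mounted at the origin on a cart in front of the work surface, level with it; the furniture and walls round the work are solid. World frame = base frame: x ahead of the robot, y to its left, z up, the work surface at z = 0. Lengths are in m, angles in rad, forces in N, time in s.
With the tool pointing down it reaches from about 0.275 to 0.825 m from the base axis. Payload 4.9 kg.
Tool frame: the origin (TCP) lies midway between the tips of the shut fingers; the grasp point (between the pads) lies 19 mm behind it (bot.grip_depth is the distance from the TCP to the grasp point, in m); z points along the fingers, y is the line along which they close (so a half turn about z gives the same grasp; the last joint's range is limited). The gripper opens to 85 mm and grips with 20 to 120 N. Pads are 22 mm wide; open, the fingers measure 114 mm over their backs; the gripper's body (76 mm by 85 mm) begins 54 mm behind the grasp point. The pads swing forward as they close: fully open they stand 13 mm farther back than shut.
Start: joints at [-1.358, 0.326, -0.193, 1.052, 0, 1.437], TCP at [0.187, -0.517, 0.231] pointing down, gripper open.
Joint ranges: [-2.65, 2.65], [-0.97, 1.79], [-1.3, 1.35], [-1.93, 2.1], [-1.47, 1.37], [-3.14, 3.14]. Speed limits (rad/s): [2.57, 2.57, 3.14, 3.14, 3.14, 3.14].

INTERFACE

Orientations are given as a unit quaternion [w, x, y, z].
In Python, from cell import bot gives the robot as it stands. Calls block until the motion is done:
- bot.move_pose(position, orientation): joint-space move of the TCP to a pose.
- bot.move_linear(position, speed=0.15, rotation=None, until_force=None): straight line of the TCP; rotation=None keeps the orientation; speed is the mean speed in m/s. With until_force (N) it stops when the force on the tool has changed by that much, and returns True; else False.
- bot.goto_joints(angles): joint-space move.
- bot.set_gripper(opening, grasp_force=None): opening from 0.0 (shut) to 1.0 (fully open); grasp_force is the grip in N (None keeps the last); returns when the fingers have stopped.
- bot.wait(seconds).
- bot.solve_ik(position, orientation): joint angles nearest the present ones, or None.
- bot.camera(name): name is "scene" or "top" or "wrist"; returns the picture (384x512x3 uint8, red, green, blue); there is no depth.
- bot.calibration(name): a dict with "mtx" (3x3 intrinsics, pixels), "extrinsics" (4x4, takes a point from world to camera coordinates); the wrist camera has in their place "hand_eye" (4x4, takes a point from camera to tool coordinates, whose origin is the TCP and whose axes are the flange's). Camera axes: x right, y down, z forward; pixel columns grow to the right and rows downward; lengths in m; the calibration is good to about 2 mm. A picture is of the moment at which its call begins: read the wrist's pose just before it. calibration takes no time and is no camera call.
A pose or a line that the arm cannot do raises bot.PlanningError and nothing moves.
- bot.close_job(): hands the job in; it is judged then, once.
Trained networks look in the newest picture that a camera, given by its name, has taken for a name from the list of things; names that differ only in an ending like _2 or _b are one class to them, and where a whole thing is asked for, a point or a joint stands for the part that bears it (a point fixed in the world has none). Each returns a list of dicts, best first, with "confidence" (0 to 1); they miss things now and then, are a little off and sometimes report something else, mostly with a low value. They report only what shows in the picture. A call takes as long as a camera call.
- bot.search_frame(camera, thing): "bbox" ([left, top, width, height] in pixels, round what is visible of it).
Readings, each from a call of its own:
- bot.read_clock(): time.
- bot.read_joint_positions(): joint angles.
- bot.read_joint_vel(): joint speeds.
- bot.read_joint_efforts(): joint torques, N m.
- bot.read_position(): TCP position.
- bot.read_tool_rot(): TCP orientation.
- bot.read_ft_force(): force on the tool from outside, world axes, zero at the start.
- bot.read_moment(): the same for the moment, N m.
- bot.read_gripper_width(): opening from 0.0 (shut) to 1.0 (fully open).
- bot.read_finger_force(): force on a finger pad.
Only numpy, scipy, OpenCV 4.12 (cv2) and the standard library are available. Lean on these libraries where they do the work, as an engineer would, in place of code of your own. Each camera call takes 0.05 s, during which the arm holds its last target. There are 200 camera calls.

TASK

Set out the ingredients on the chopping board for the cook: stand the spice jar in the gap between the wide tin and the food tub, in line with them, and stack the small tin squarely on top of the wide tin. Stand the garlic straight in front of the wide tin and the salt shaker straight in front of the food tub (in front means towards the robot side, square to the board's long edge), each on the board about 10 cm from the thing behind it, centre to centre. Everything ends upright and let go, and the tomato stays where it is.

Things in the scene. Friction and masses are not known exactly. Their poses are not given: they have to be found in the camera images.
- board: wooden chopping board lying flat on the worktop, fixed; 220 (x) x 320 (y) x 22 mm thick. Origin: centre of its underside (its top is 22 mm above). x axis: away from the robot side, square to its long edges; y: to the left along them. It lies turned by up to 0.2 rad.
- wide_tin: wide low round food tin with pale fruit label, 75 mm diameter, 58 mm high, fixed on the back half of the board, left or right. Origin: centre of its underside. Flat top 58 mm above the origin. Its x axis points away from the robot side, square to the board's long edges, and its y axis to the left along them (the same axes as the board).
- food_tub: low clear rectangular food tub with a lid, 99 (x) x 129 (y) x 56 mm high, fixed on the back half of the board beside the wide tin, on its left or on its right, in line with it along the board with a gap of 60 to 68 mm between them. Origin: centre of its underside. Its x axis points away from the robot side, square to the board's long edges, and its y axis to the left along them (the same axes as the board).
- small_tin_mid (a point): small round food tin, taller than wide, 57 mm diameter, 72 mm high, 0.18 kg; the point is its centre, 36 mm above its underside. Its z axis points up. Loose, upright at the start on the open worktop left or right of the board, any one of four places.
- spice_jar_mid (a point): glass spice jar with a screw cap, the only one here; rounded-square body 45 x 44 mm, 100 mm high with the round cap (44 mm diameter, top 20 mm), 0.11 kg; the point is its centre, 50 mm above its underside. x and y axes: square to the flat sides of its body; z up. Loose, upright at the start on the open worktop left or right of the board, any one of four places.
- salt_shaker_mid (a point): white salt shaker, round with a narrower domed grey top, 44 mm diameter (34 mm over the top 16 mm), 90 mm high, 0.1 kg; the point is its centre, 45 mm above its underside. z up. Loose, upright at the start on the open worktop left or right of the board, any one of four places.
- garlic_mid (a point): bulb of garlic, 48 x 50 mm, 51 mm high with its pointed tip, widest around half height or a little below, light (24 g); the point is its centre, 25 mm above its underside. z up. Loose, upright at the start on the open worktop left or right of the board, any one of four places.
- tomato_mid (a point): loose red tomato, 74 mm across, 69 mm high, at the right behind the board: a bystander to leave alone; the point is its centre.

How it is judged:
By the outcome, as a careful person would: the job done as asked, in the order asked, and still so for the second after the job is handed in, with the robot touching nothing.
It also fails if it takes over 120 s, if anything falls off the work surface, if the arm or the gripper's body presses on something with over 40 N, if the wrist force passes 120 N, or if a joint passes its speed limit or range.

## Working session

There is one attempt and no reset: what is moved stays moved. The work goes in short steps, each a Python script; the robot and the scene stay as the last script left them, time stands still between calls to the robot, and variables do not carry over. Pictures are saved under pics/ and viewed, at most 14 in all, crops included, and the job is handed in when it is done.

```bash
mkdir -p pics; ls; python3 - <<'E'
from cell import bot
import cv2
for c in ("scene","top"):
    im=bot.camera(c); cv2.imwrite(f"pics/{c}0.png",im[:,:,::-1])
    for t in ("board","wide_tin","food_tub","small_tin_mid","spice_jar_mid","salt_shaker_mid","garlic_mid","tomato_mid"):
        print(c,t,[(d["bbox"],round(d["confidence"],2)) for d in bot.search_frame(c,t)][:3])
    k=bot.calibration(c); print(k["mtx"].tolist(),k["extrinsics"].round(4).tolist())
print(bot.calibration("wrist"),bot.read_tool_rot(),bot.read_clock())
E
```

```text
pics
scene board [([201.8, 193.1, 107.9, 53.0], 0.6)]
scene wide_tin [([274.6, 187.9, 26.2, 30.9], 0.72)]
scene food_tub [([217.2, 171.9, 43.9, 32.2], 0.83), ([340.6, 231.3, 19.5, 16.8], 0.74)]
scene small_tin_mid [([308.8, 231.4, 23.2, 38.9], 0.59)]
scene spice_jar_mid []
scene salt_shaker_mid []
scene garlic_mid []
scene tomato_mid [([342.8, 193.8, 17.9, 21.3], 0.76), ([341.3, 231.1, 19.4, 13.3], 0.39)]
[[366.85650187686116, 0.0, 251.7566349478886], [0.0, 366.85650187686116, 190.76914390256184], [0.0, 0.0, 1.0]] [[0.581, -0.8137, 0.0149, -0.3027], [-0.4258, -0.3195, -0.8465, 0.2953], [0.6936, 0.4855, -0.5321, 0.827], [0.0, 0.0, 0.0, 1.0]]
top board [([204.7, 152.2, 134.0, 99.0], 0.72)]
top wide_tin [([287.8, 162.0, 33.4, 31.2], 0.71)]
top food_tub [([211.8, 161.4, 52.2, 46.7], 0.84)]
top small_tin_mid [([361.3, 230.7, 33.5, 20.0], 0.67)]
top spice_jar_mid [([124.2, 220.4, 22.9, 19.9], 0.61)]
top salt_shaker_mid [([132.2, 172.2, 22.1, 20.1], 0.69)]
top garlic_mid [([376.8, 175.1, 24.3, 20.7], 0.59)]
top tomato_mid [([352.8, 116.0, 29.8, 31.1], 0.81), ([122.7, 219.2, 26.9, 22.5], 0.34)]
[[491.6192261342854, 0.0, 259.1580750183784], [0.0, 491.6192261342854, 186.18771418556722], [0.0, 0.0, 1.0]] [[0.023, -0.9994, -0.0247, 0.0051], [-0.9929, -0.0199, -0.1173, 0.5646], [0.1167, 0.0273, -0.9928, 1.2148], [0.0, 0.0, 0.0, 1.0]]
{'mtx': array([[302.72611273,   0.        , 250.60278877],
       [  0.        , 302.72611273, 189.76915095],
       [  0.        ,   0.        ,   1.        ]]), 'hand_eye': array([[-1.77012163e-04, -9.63667777e-01, -2.67103697e-01,
         6.77820211e-02],
       [ 9.99999870e-01, -4.27178238e-05, -5.08590301e-04,
        -1.32570492e-04],
       [ 4.78701995e-04, -2.67103753e-01,  9.63667659e-01,
        -1.43091320e-01],
       [ 0.00000000e+00,  0.00000000e+00,  0.00000000e+00,
         1.00000000e+00]])} [1.64185173e-05 9.85000574e-01 1.72551063e-01 2.11009388e-05] 0.9
```

```bash
python3 - <<'E'
import cv2
a=cv2.imread("pics/top0.png")[100:290,100:420]; cv2.imwrite("pics/top0c.png",cv2.resize(a,None,fx=2.5,fy=2.5,interpolation=cv2.INTER_CUBIC))
a=cv2.imread("pics/scene0.png")[130:310,150:420]; cv2.imwrite("pics/scene0c.png",cv2.resize(a,None,fx=2.8,fy=2.8,interpolation=cv2.INTER_CUBIC))
E
```

```text
(no output)
```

View pics/top0c.png

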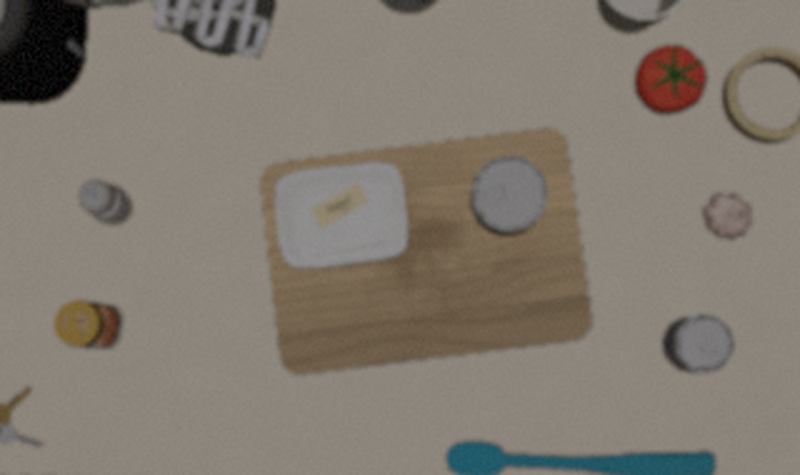

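View pics/scene0c.png

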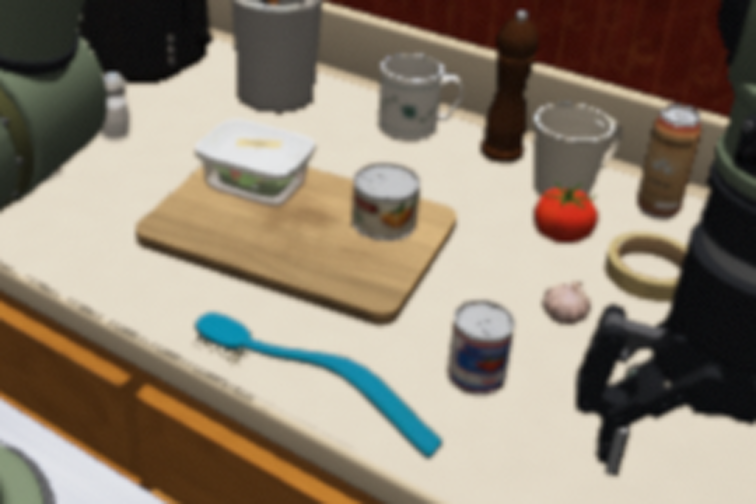

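```bash
cat > h.py <<'E'
from cell import bot
import numpy as np, cv2
from scipy.optimize import least_squares
from scipy.spatial.transform import Rotation as R
th=np.linspace(0,2*np.pi,24,endpoint=False)
def rings(*rz): return np.vstack([np.c_[r*np.cos(th),r*np.sin(th),0*th+z] for r,z in rz])
M={"wide_tin":rings((.0375,0),(.0375,.058)),"small_tin_mid":rings((.0285,0),(.0285,.072)),
"spice_jar_mid":rings((.0225,0),(.0225,.08),(.022,.1)),"salt_shaker_mid":rings((.022,0),(.022,.07),(.017,.078),(.012,.089)),
"garlic_mid":rings((.014,.0),(.021,.01),(.0245,.022),(.0215,.034),(.01,.042),(.003,.051)),"tomato_mid":rings((.02,0),(.037,.03),(.02,.065))}
def down(psi): # tool x at world angle psi, pointing down
    q=(R.from_euler('z',psi)*R.from_quat([1,0,0,0])).as_quat(); return [q[3],q[0],q[1],q[2]]
def cam(name):
    k=bot.calibration(name)
    if name!="wrist": return k["mtx"],k["extrinsics"]
    q=bot.read_tool_rot(); T=np.eye(4); T[:3,:3]=R.from_quat([q[1],q[2],q[3],q[0]]).as_matrix(); T[:3,3]=bot.read_position()
    return k["mtx"],np.linalg.inv(T@k["hand_eye"])
def shot(name,file=None):
    KE=cam(name); im=bot.camera(name)[:,:,::-1].copy()
    if file: cv2.imwrite("pics/"+file,im)
    return KE,im
def proj(KE,P):
    K,E=KE; p=np.atleast_2d(P)@E[:3,:3].T+E[:3,3]; p=p@K.T; return p[:,:2]/p[:,2:]
def back(KE,uv,z):
    K,E=KE; d=np.c_[np.atleast_2d(uv),np.ones(len(np.atleast_2d(uv)))]@np.linalg.inv(K).T@E[:3,:3]; c=-E[:3,:3].T@E[:3,3]
    return c+d*((z-c[2])/d[:,2])[:,None]
def fit(thing,obs,z0=0.): # obs: list of (KE,bbox)
    def res(p):
        o=[]
        for KE,b in obs:
            u=proj(KE,M[thing]+[p[0],p[1],z0]); lo,hi=u.min(0),u.max(0)
            o+=[lo[0]-b[0],lo[1]-b[1],hi[0]-b[0]-b[2],hi[1]-b[1]-b[3]]
        return o
    KE,b=obs[0]; s=least_squares(res,back(KE,[b[0]+b[2]/2,b[1]+b[3]/2],z0+.03)[0,:2],loss='soft_l1')
    return s.x,np.round(res(s.x),1)
def find(name,thing,KE,z0=0.,near=None):
    for d in bot.search_frame(name,thing):
        p,r=fit(thing,[(KE,d["bbox"])],z0)
        if near is None or np.hypot(*(p-near))<.06: return p,r,d
    return None
E
python3 - <<'E'
from h import *
KT=cam("top"); S={"wide_tin":[287.8,162,33.4,31.2],"small_tin_mid":[361.3,230.7,33.5,20],"spice_jar_mid":[124.2,220.4,22.9,19.9],"salt_shaker_mid":[132.2,172.2,22.1,20.1],"garlic_mid":[376.8,175.1,24.3,20.7],"tomato_mid":[352.8,116,29.8,31.1]}
for t,b in S.items(): print(t,*fit(t,[(KT,b)],.022 if t=="wide_tin" else 0))
c=np.array([[265,165],[570,128],[592,335],[287,375]])/2.5+100
B=back(KT,c,.022); print(B.round(3))
m=B.mean(0)[:2]; print(m)
for h in (.33,.28,.24,.2):
    try: bot.move_pose([m[0]-.02,m[1],h],down(0)); print("ok",h); break
    except bot.PlanningError as e: print(h,e)
KE,im=shot("wrist","w1.png")
for t in ("wide_tin","food_tub","small_tin_mid","spice_jar_mid","salt_shaker_mid","garlic_mid"):
    if t=="food_tub": print(t,bot.search_frame("wrist",t)); continue
    print(t,find("wrist",t,KE,.022 if t=="wide_tin" else 0))
np.savez("w1.npz",K=KE[0],E=KE[1]); print(bot.read_clock())
E
```

```text
wide_tin [ 0.58526064 -0.09532285] [ 0.9 -0.8 -0.9  0.8]
small_tin_mid [ 0.43340699 -0.28120968] [ 2.4 -1.9 -1.8  1.9]
spice_jar_mid [0.44481851 0.3188528 ] [-2.   0.4  3.8 -0.5]
salt_shaker_mid [0.56766749 0.31233882] [-1.  -0.2  1.1  0.2]
garlic_mid [ 0.57422084 -0.31302625] [ 2.6  0.8 -2.3 -0.8]
tomato_mid [ 0.71143366 -0.25781683] [ 0.4  1.5 -0.4 -1.4]
[[ 0.615  0.156  0.022]
 [ 0.66  -0.158  0.022]
 [ 0.448 -0.181  0.022]
 [ 0.401  0.126  0.022]]
[ 0.53110685 -0.01415967]
ok 0.33
wide_tin (array([ 0.5839613 , -0.09069704]), array([-0.9, -0.8,  0.7,  1. ]), {'bbox': [278.5, 69.9, 62.6, 61.0], 'confidence': 0.86})
food_tub [{'bbox': [133.2, 78.3, 102.2, 86.5], 'confidence': 0.67}]
small_tin_mid (array([ 0.43663029, -0.28014597]), array([-4.2,  2.6,  1.5, -1.4]), {'bbox': [400.3, 176.4, 59.1, 54.7], 'confidence': 0.69})
spice_jar_mid (array([0.44590184, 0.29116124]), array([-1.3,  0.7, 22.9, -0.5]), {'bbox': [0.5, 176.7, 52.9, 51.2], 'confidence': 0.71})
salt_shaker_mid (array([0.57021688, 0.28309101]), array([-1.4, -0.4, 25.6,  0.5]), {'bbox': [0.0, 95.5, 43.0, 34.2], 'confidence': 0.75})
garlic_mid (array([ 0.5694716 , -0.31957764]), array([ 0.5, -2.6, -0.4,  4.6]), {'bbox': [441.8, 97.0, 42.0, 27.8], 'confidence': 0.63})
3.425
```

View pics/w1.png

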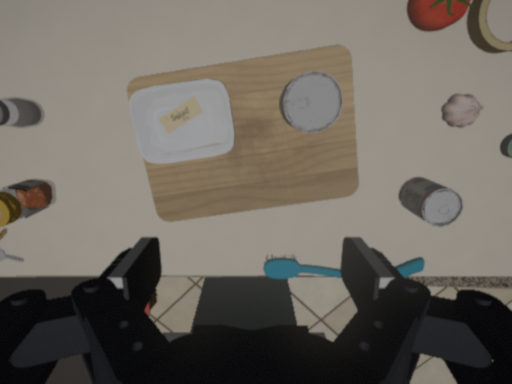

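```bash
cat > board.py <<'E'
from h import *
def analyse(im,KE):
    hsv=cv2.cvtColor(im,cv2.COLOR_BGR2HSV); hsv=cv2.GaussianBlur(hsv,(5,5),0)
    big=lambda m:max(cv2.findContours(m,cv2.RETR_EXTERNAL,cv2.CHAIN_APPROX_NONE)[0],key=cv2.contourArea)
    wood=((hsv[...,1]>75)&(hsv[...,0]<25)&(hsv[...,2]>70)).astype(np.uint8)
    wood[:30]=0; wood[235:]=0
    c=big(cv2.morphologyEx(wood,cv2.MORPH_OPEN,np.ones((5,5)))) ; h=cv2.convexHull(c)[:,0].astype(float)
    P=back(KE,h,.022)[:,:2]; r=cv2.minAreaRect((P*1e3).astype(np.float32)); print("board",r)
    lid=((hsv[...,1]<40)).astype(np.uint8); m=np.zeros_like(lid); m[60:185,115:252]=1
    k=big(cv2.morphologyEx(lid*m,cv2.MORPH_OPEN,np.ones((5,5))))
    P=back(KE,k[:,0].astype(float),.078)[:,:2]; r2=cv2.minAreaRect((P*1e3).astype(np.float32)); print("tub",r2)
    m[:]=0; m[62:138,270:347]=1
    g=big(cv2.morphologyEx((hsv[...,1]<40).astype(np.uint8)*m,cv2.MORPH_OPEN,np.ones((5,5))))
    P=back(KE,g[:,0].astype(float),.080)[:,:2]; print("tin",cv2.minEnclosingCircle((P*1e3).astype(np.float32)))
    o=cv2.drawContours(im.copy(),[c],-1,(0,255,0),1); cv2.drawContours(o,[k],-1,(255,0,0),1); cv2.drawContours(o,[g],-1,(0,0,255),1)
    return o
E
python3 - <<'E'
from board import *
d=np.load("w1.npz"); o=analyse(cv2.imread("pics/w1.png"),(d["K"],d["E"]))
bot.move_pose([.445,.315,.22],down(0.))
KE,im=shot("wrist","w2.png"); print(find("wrist","spice_jar_mid",KE)); np.savez("w2.npz",K=KE[0],E=KE[1])
cv2.imwrite("pics/c2.png",np.hstack([cv2.resize(o[20:240,100:380],(400,314)),cv2.resize(im[:,100:400],(400,512))[:314]])) 
E
```

```text
board ((530.9630737304688, -8.448287963867188), (213.28274536132812, 311.7868347167969), 8.510889053344727)
tub ((554.787353515625, 87.40778350830078), (161.35946655273438, 154.88827514648438), 89.92903137207031)
tin ((582.5759887695312, -90.76388549804688), 38.338497161865234)
(array([0.44551813, 0.32152783]), array([-3.1, -1.2,  3.1,  0.9]), {'bbox': [222.2, 145.9, 42.8, 60.1], 'confidence': 0.95})
```

View pics/c2.png

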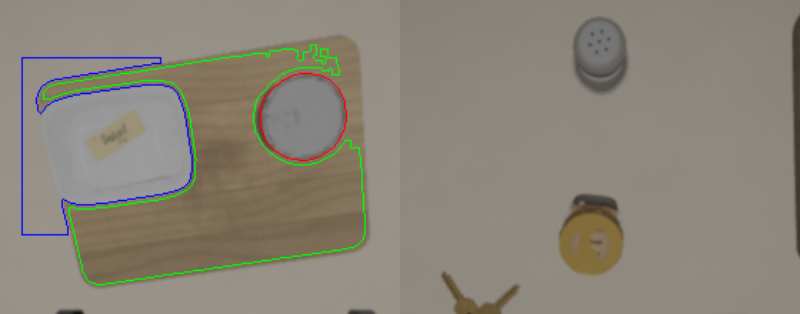

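```bash
python3 - <<'E'
from board import *
d=np.load("w1.npz"); KE=(d["K"],d["E"]); im=cv2.imread("pics/w1.png")
hsv=cv2.GaussianBlur(cv2.cvtColor(im,cv2.COLOR_BGR2HSV),(5,5),0); s=hsv[...,1].astype(float)
g=lambda a:np.abs(np.diff(a))
# front edge of the board: per column, strongest saturation drop near expected row
def edge(cols,f,w=9,axis=0):
    pts=[]
    for c in cols:
        r0=int(f(c)); a=(s[r0-w:r0+w+1,c] if axis==0 else s[c,r0-w:r0+w+1]); k=np.argmax(np.abs(np.gradient(a))); pts.append((c,r0-w+k) if axis==0 else (r0-w+k,c))
    return np.array(pts,float)
def line(p,z):
    P=back(KE,p,z)[:,:2]
    for _ in range(4):
        vx,vy,x0,y0=cv2.fitLine(P.astype(np.float32),cv2.DIST_HUBER,0,1e-6,1e-6).ravel(); n=np.array([-vy,vx]); e=(P-[x0,y0])@n
        P=P[np.abs(e)<max(.0015,2*e.std())]
    return np.array([vx,vy]),np.array([x0,y0]),e.std()
fr=line(edge(range(180,345,2),lambda c:218+(c-180)*(196-218)/165),.022)
ba=line(edge(range(250,335,2),lambda c:62+(c-250)*(48-62)/85),.022)
rt=line(edge(range(60,185,2),lambda r:351+(r-60)*7/125,axis=1),.022)
lr=line(edge(range(95,145,2),lambda r:231+(r-95)*3/50,axis=1),.07)
lf=line(edge(range(155,225,2),lambda c:163-(c-155)*7/70),.07)
for n,l in zip(("front","back","right","lidright","lidfront"),(fr,ba,rt,lr,lf)): print(n,np.degrees(np.arctan2(*l[0][::-1]))%180,l[1],l[2])
for yd in (8.0,8.5,9.0):
    c,sn=np.cos(np.radians(yd)),np.sin(np.radians(yd)); X=np.array([c,sn]);Y=np.array([-sn,c]); t=np.array([.583,-.0908])
    print(yd,"tin",t@X,t@Y,"front x",fr[1]@X,"back x",ba[1]@X,"right y",rt[1]@Y,"lid right y",lr[1]@Y,"lid front x",lf[1]@X)
j=cv2.imread("pics/w2.png")[125:225,200:300]; cv2.imwrite("pics/j.png",cv2.resize(j,(500,500),interpolation=cv2.INTER_CUBIC))
E
```

```text
front 98.430405 [ 0.42382675 -0.03180801] 0.0004834932419332768
back 98.43782 [ 0.65010643 -0.07132571] 0.00036989120012449744
right 8.376505 [ 0.55290484 -0.16622162] 0.0004214049431811698
lidright 6.3538394 [0.5620507  0.00921849] 0.0006712091345053214
lidfront 98.7561 [0.5114063  0.05240881] 0.0005427403561465597
8.0 tin 0.5646893665091616 -0.17105425850145273 front x 0.41527528117961043 back x 0.633853018461629 right y -0.24155344300080864 lid right y -0.06909356003246453 lid front x 0.5137232276564723
8.5 tin 0.5631751538094288 -0.17597552708182504 front x 0.41446985915502954 back x 0.6324229607214849 right y -0.2461203571251987 lid right y -0.07395914765625279 lid front x 0.5135354606460452
9.0 tin 0.5616180531413123 -0.1808833944444931 front x 0.4136328736459888 back x 0.6309447415243569 right y -0.2506685282314999 lid right y -0.07881910300460253 lid front x 0.5133085859220565
```

View pics/j.png

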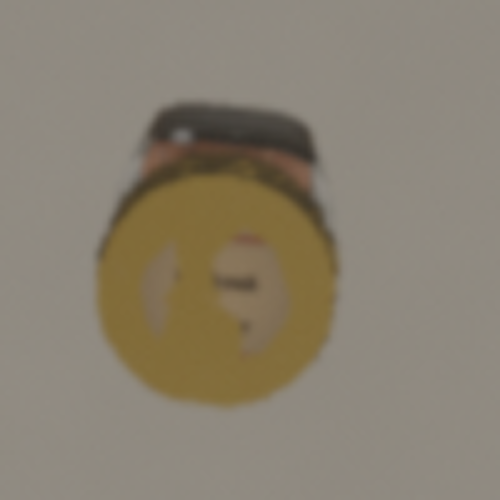

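```bash
cat >> h.py <<'E'
YAW=np.radians(8.44); X=np.array([np.cos(YAW),np.sin(YAW)]); Y=np.array([-np.sin(YAW),np.cos(YAW)])
TIN=(.5632,-.1754); GAP=-.1057; TUBY=-.0734+.0645
W=lambda a,b: a*X+b*Y
def best(p,psis):
    c=[(np.abs(np.array(q)-bot.read_joint_positions()).max(),a) for a in psis for q in [bot.solve_ik(p,down(a))] if q is not None]
    return min(c)[1]
def pick(xy,tz,psis,force,pre=1.,up=.2):
    psi=best([*xy,up],psis); bot.move_pose([*xy,up],down(psi)); bot.set_gripper(pre)
    print("contact",bot.move_linear([*xy,tz],speed=.15,until_force=8)); bot.set_gripper(0.,force)
    print("grip",bot.read_gripper_width(),bot.read_finger_force()); bot.move_linear([*xy,up],speed=.2); print("held",bot.read_gripper_width(),bot.read_finger_force(),bot.read_ft_force().round(1)); return psi
def place(xy,tz,psis,up=.25,rel=1.,retreat=.25):
    psi=best([*xy,up],psis); bot.move_pose([*xy,up],down(psi)); bot.move_linear([*xy,tz+.015],speed=.2)
    print("touch",bot.move_linear([*xy,tz-.004],speed=.03,until_force=4),bot.read_position()[2]-tz)
    bot.set_gripper(rel); bot.wait(.2); bot.move_linear([*xy,retreat],speed=.2); print("clock",bot.read_clock())
E
python3 - <<'E'
from h import *
d=np.load("w2.npz"); p=back((d["K"],d["E"]),[243.4,182],.1)[0,:2]; print(p)
xy=(p+[.4455,.3215])/2; jy=np.radians(-9); H=np.pi/2
pick(xy,.047,[jy-H,jy+H],30)
print(W(TIN[0],GAP),bot.read_clock())
place(W(TIN[0],GAP),.047+.022,[YAW-H,YAW+H],up=.25)
_,im=shot("scene","s3.png"); cv2.imwrite("pics/s3c.png",cv2.resize(im[150:270,190:370],None,fx=4,fy=4))
E
```

```text
[0.44703649 0.32169243]
contact False
grip 0.5106025129418655 30.329899181379005
held 0.5100528337349902 30.72571014985442 [-0.3 -0.9 -0.9]
[ 0.57261458 -0.02189237] 12.45
touch True 8.786499112942159e-06
clock 17.0833
```

View pics/s3c.png

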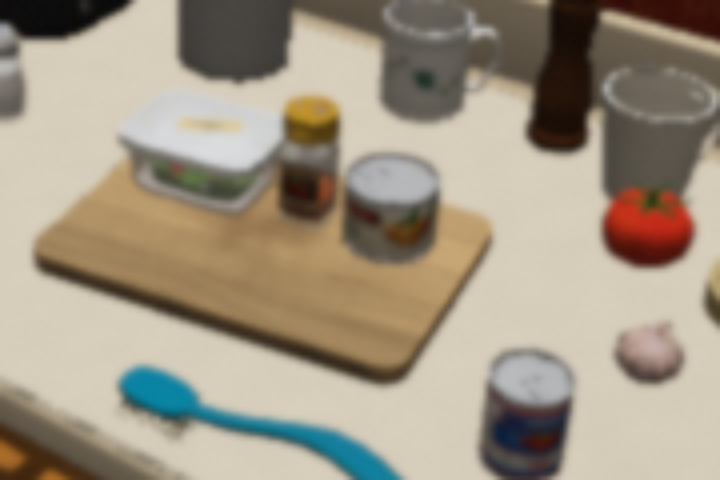

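```bash
python3 - <<'E'
from h import *
H=np.pi/2
bot.move_pose([.42,-.28,.22],down(0.))
KE,im=shot("wrist","w4.png"); f=find("wrist","small_tin_mid",KE); print(f)
hs=cv2.HoughCircles(cv2.medianBlur(cv2.cvtColor(im,cv2.COLOR_BGR2GRAY),3),cv2.HOUGH_GRADIENT,1,30,param1=60,param2=18,minRadius=22,maxRadius=42)
u=proj(KE,[[*f[0],.072]])[0]; print("top centre px",u)
if hs is not None:
    for c in hs[0]:
        if np.hypot(*(c[:2]-u))<15: print("hough",c,back(KE,c[:2],.072)[0])
g=find("wrist","garlic_mid",KE); print(g)
b=f[2]["bbox"]; x,y=int(b[0]),int(b[1]); o=im.copy(); cv2.circle(o,tuple(int(v) for v in u),1,(0,0,255),-1)
for q in proj(KE,M["small_tin_mid"]+[*f[0],0]): cv2.circle(o,tuple(int(v) for v in q),0,(0,255,0),-1)
cv2.imwrite("pics/w4c.png",cv2.resize(o[max(y-60,0):y+110,max(x-60,0):x+140],None,fx=3.5,fy=3.5))
E
```

```text
(array([ 0.43946014, -0.28206129]), array([-1.6,  0.2,  1.6, -0.1]), {'bbox': [225.3, 123.2, 55.7, 62.9], 'confidence': 0.81})
top centre px [253.1484053  157.56951778]
hough [254.5 154.5  28.1] [ 0.44245132 -0.28336074  0.072     ]
(array([ 0.56526262, -0.31678774]), array([ 0.5, -2. , -0.5, 10.5]), {'bbox': [262.6, 0.9, 49.2, 41.5], 'confidence': 0.71})
```

View pics/w4c.png

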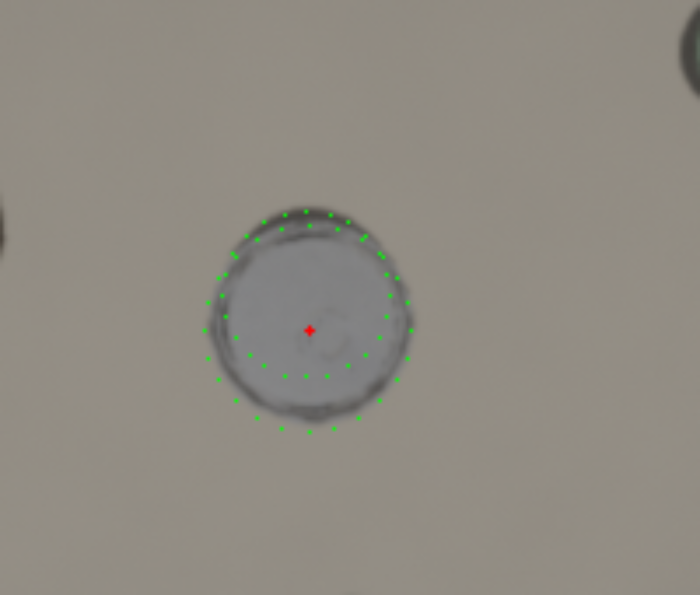

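```bash
python3 - <<'E'
from h import *
H=np.pi/2
psi=pick([.4418,-.283],.031,[YAW-H,YAW+H],30)
t=W(*TIN)
bot.move_linear([.4418,-.283,.25],speed=.2)
place(t,.031+.080,[psi],up=.25,retreat=.30)
bot.move_pose([.55,-.315,.20],down(0.))
KE,im=shot("wrist","w5.png"); f=find("wrist","garlic_mid",KE); print(f)
o=im.copy()
for q in proj(KE,M["garlic_mid"]+[*f[0],0]): cv2.circle(o,tuple(int(v) for v in q),0,(0,255,0),-1)
b=f[2]["bbox"]; x,y=int(b[0]),int(b[1])
_,s=shot("scene","s5.png")
a=cv2.resize(o[max(y-40,0):y+90,max(x-40,0):x+90],(400,400)); c=cv2.resize(s[150:270,220:340],(400,400)); cv2.imwrite("pics/c5.png",np.hstack([a,c]))
E
```

```text
contact False
grip 0.6641234920022676 31.75579011440277
held 0.6570293739593194 32.324339747428894 [-0.1 -0.1 -1.6]
touch True 0.0005942905794902448
clock 29.525
(array([ 0.57125479, -0.31766382]), array([-1.5, -1.7,  1.5,  4. ]), {'bbox': [232.5, 129.4, 43.2, 40.3], 'confidence': 0.77})
```

View pics/c5.png

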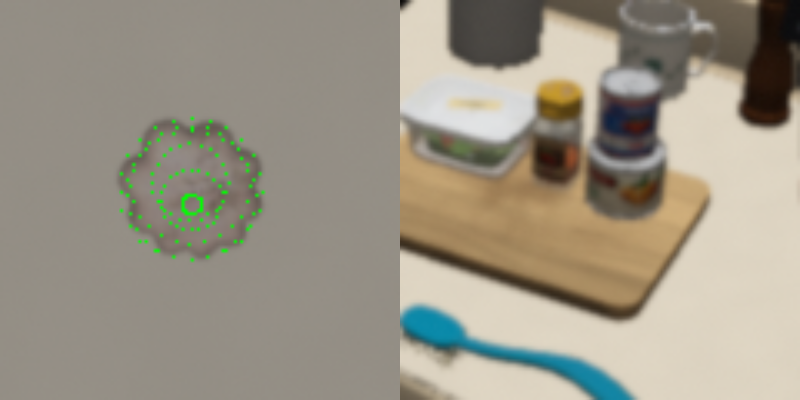

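```bash
python3 - <<'E'
from h import *
P=np.pi
psi=pick([.571,-.3177],.003,[YAW+P,YAW-P],20)
bot.move_linear([.571,-.3177,.25],speed=.2)
place(W(TIN[0]-.1,TIN[1]),.003+.022,[psi],up=.25,retreat=.25)
g=W(TIN[0]-.1,TIN[1])
KE,im=shot("wrist","w6g.png"); print("garlic want",g,"seen",find("wrist","garlic_mid",KE,.022))
bot.move_pose([.567,.312,.22],down(P))
KE,im2=shot("wrist","w6.png"); f=find("wrist","salt_shaker_mid",KE); print(f); o=im2.copy()
for q in proj(KE,M["salt_shaker_mid"]+[*f[0],0]): cv2.circle(o,tuple(int(v) for v in q),0,(0,255,0),-1)
b=f[2]["bbox"]; x,y=int(b[0]),int(b[1])
a=cv2.resize(o[max(y-40,0):y+110,max(x-50,0):x+100],(400,400)); c=cv2.resize(im,(533,400)); cv2.imwrite("pics/c6.png",cv2.resize(np.hstack([a,c]),(800,343)))
E
```

```text
contact False
grip 0.5462550904460223 20.25126402731985
held 0.541122522628339 20.5986116733402 [0.5 1.2 0. ]
touch True -4.679769317723903e-05
clock 41.9167
garlic want [ 0.48392769 -0.10551489] seen (array([ 0.4853858 , -0.10568694]), array([ 0.8, -1.6, -0.8,  1.7]), {'bbox': [228.0, 148.6, 43.2, 37.9], 'confidence': 0.86})
(array([0.57002026, 0.31379265]), array([-3.7, -0.3,  3.7,  0.3]), {'bbox': [234.8, 147.8, 36.9, 52.0], 'confidence': 0.82})
```

View pics/c6.png

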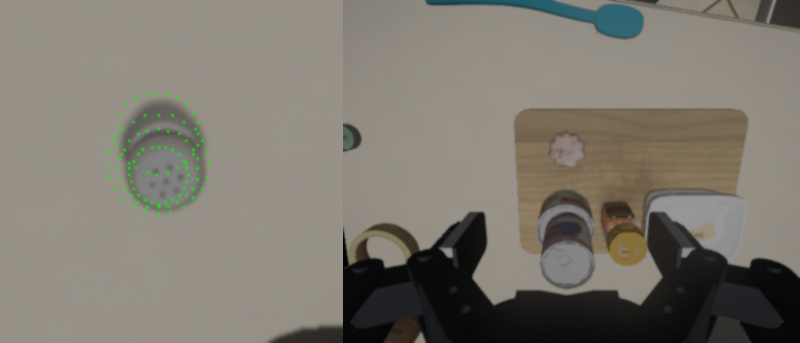

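```bash
python3 - <<'E'
from h import *
P=np.pi
psi=pick([.570,.3165],.031,[YAW+P,YAW-P],25)
s=W(TIN[0]-.1,TUBY)
bot.move_linear([.570,.3165,.25],speed=.2)
place(s,.031+.022,[psi],up=.25,retreat=.25)
bot.move_linear([s[0]-.02,s[1],.36],speed=.25)
KE,im=shot("wrist","w7.png"); print("salt want",s,"seen",find("wrist","salt_shaker_mid",KE,.022)); print(find("wrist","garlic_mid",KE,.022),find("wrist","spice_jar_mid",KE,.022),W(TIN[0],GAP)); print(find("wrist","small_tin_mid",KE,.08),W(*TIN))
bot.move_pose([.33,.0,.40],down(P))
_,t=shot("top"); _,c=shot("scene")
cv2.imwrite("pics/c7.png",np.hstack([cv2.resize(t[130:270,190:350],(400,350)),cv2.resize(c[150:270,190:327],(400,350))])); print(bot.read_clock())
E
```

```text
contact False
grip 0.46035212398642045 25.097335551981814
held 0.4659392051546451 24.95475340343546 [ 0.3 -0.4 -1.5]
touch True 0.0003968415025304012
clock 51.85
salt want [0.45948988 0.05918193] seen (array([0.46040021, 0.05692761]), array([-2.7, -0.5,  2.8,  0.5]), {'bbox': [233.4, 150.0, 26.1, 37.0], 'confidence': 0.78})
(array([ 0.48289618, -0.10030055]), array([-1.4, -1.8,  1.5,  2.9]), {'bbox': [127.6, 151.1, 30.2, 26.6], 'confidence': 0.92}) None [ 0.57261458 -0.02189237]
(array([ 0.57735564, -0.09244769]), array([-0.9, -3.4,  1.3,  2.6]), {'bbox': [95.0, 217.3, 59.8, 54.1], 'confidence': 0.77}) [ 0.5828447  -0.09083753]
53.3833
```

View pics/c7.png

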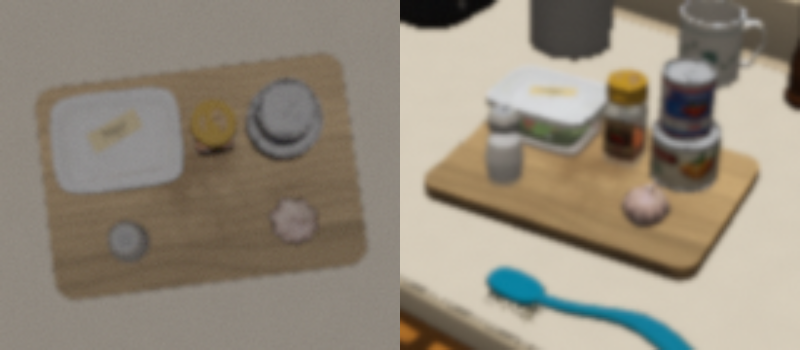

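View pics/w7.png

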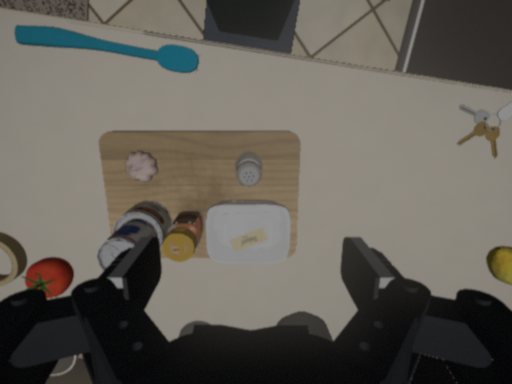

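```bash
python3 - <<'E'
from h import *
KE=cam("top"); t=W(*TIN)
print([((proj(KE,[[*p,z]])[0]-[190,130])*2.5).round(0) for p,z in ((t,.152),(t,.08),(W(TIN[0],GAP),.122),(W(TIN[0],TUBY),.078))])
im=cv2.imread("pics/c7.png")[:,:400]; o=im.copy()
for p,r,z in ((t,.0285,.152),(t,.0375,.08),(W(TIN[0],GAP),.022,.122)):
    q=((proj(KE,rings((r,z))+[*p,0])-[190,130])*2.5)
    for v in q: cv2.circle(o,tuple(int(k) for k in v),1,(0,255,0),-1)
cv2.imwrite("pics/c8.png",cv2.resize(o[60:180,170:340],None,fx=4,fy=4))
E
```

```text
[array([288., 108.]), array([283., 118.]), array([212., 122.]), array([114., 140.])]
```

View pics/c8.png

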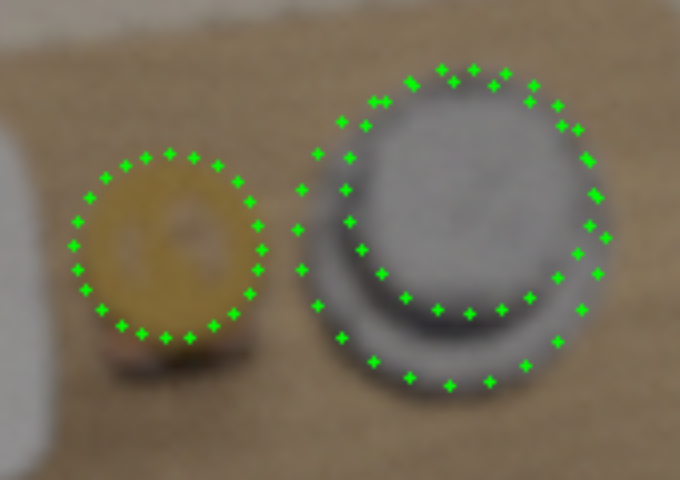

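```bash
python3 -c "
from cell import bot
print(bot.close_job())"
```

```text
the job is handed in; nothing more can be done
None
```

The job is done and handed in at about 53 s on the robot's clock: the jar, small tin, garlic and salt were placed in the order asked, the last pictures show all four upright and let go in their places, and the arm never went near the tomato.

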